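# Gauge a flatted shaft with the ratchet micrometer

### The job

Check the flatted shaft in the bench gauge. First roll the shaft in its V-block, by its lever stem, until the flat faces squarely up; then push the carriage fully home under the spindle; then turn the three-spoked ratchet on top clockwise (seen from above) until the spindle is down on the flat and the slip clutch has let go, and carry on slipping for about a quarter turn, never as much as half a turn. Leave the shaft gripped like that and do not knock or shift the bottles, boxes and timer standing around.

Things in the scene. Friction and masses are not known exactly. Their poses are not given: they have to be found in the camera images.
- gauge: Grey bench gauge, fixed. Origin on the worktop under the vertical spindle axis; +x to its back, +y to its left, z up ('local' below means this frame). Base plate 12 mm thick, y = -200 to 45, x = -60 to 58 mm (only to 34 right of y = -55). Column at x = 33 to 57, y = -20 to 20; from it an arm (x = -17 to 57, y = -20 to 20, z = 112 to 148) carries spindle, thimble and ratchet.
- carriage (a joint): Slide (m) of the steel carriage along the gauge's +y: 0 at its outer end (V-block centre at local y = -70 mm), 0.070 fully home at its stop, V-block under the spindle. Starts at 0 to 0.010. Friction about 2 N; it stays where left.
- post_top (a point): Top centre of the carriage's round upright push post: 12 mm in diameter (15 at head and foot), top at z = 74 mm, on a bar whose top is 28 mm high. It stands at local x = -45 mm, 80 mm right (-y) of the V-block centre. Push it to +y to drive the carriage home.
- shaft (a joint): Roll (rad) of the aluminium shaft in the V-block. 0: flat faces straight up, lever stem upright. Positive: stem and flat lean to the gauge's -x (to the robot). Starts at 0.4 to 0.9, range -0.6 to 1.25. Friction 0.04 N m; it stays where left. A keeper strap (top at z = 72 mm) lets it only roll. Shaft 30 mm in diameter, 105 long, along the gauge's y, axis at local x = 0, z = 50 mm.
- lever_tip (a point): Tip of the round lever stem, 8 mm in diameter with a rounded end, that sticks out of the shaft radially on the flat's side, 47 mm right (-y) of the V-block centre. The tip is 50 mm from the shaft axis; the stem runs along this point's z axis. Pushed at the tip, it wants to be followed along its arc (it rises as it comes upright): a level push on a far-leaning stem jams by friction.
- flat_centre (a point): Centre of the shaft's flat, above the V-block centre; its z axis is the normal of the flat, its y axis runs along the shaft. The flat is 24 mm wide, 74 mm long and 9 mm from the shaft axis, so it is 59 mm high when it faces up.
- spindle_foot (a point): Centre of the underside of the spindle's foot, 17 mm in diameter, on the spindle axis (local x = y = 0). It comes down 24 mm per turn of the thimble, from z = 73 mm at thimble 0 to 59 mm on the flat.
- thimble (a joint): Angle (rad) of the graduated steel thimble (28 mm diameter, 33 at its skirt, z = 149 to 176 mm), positive clockwise from above. It drives the spindle, 3.82 mm per rad. Starts at 0 to 1.5; about 3.7 when the foot is on the flat. Friction 0.03 N m; it holds its place.
- ratchet_hub (a point): Centre of the ratchet, on the axis at spoke height (z = 186 mm); x points along one spoke. Hub 22 mm in diameter, z = 177 to 196; three level spokes 120 degrees apart, 8 mm thick, ending in 13 mm balls centred 52 mm from the axis. Nothing stands above the spokes: a finger can be lowered between two of them and led round the axis.
- ratchet (a joint): Slip (rad) of the ratchet on the thimble, positive clockwise, 0 at the start. The ratchet carries the thimble along until the torque passes 0.08 N m (spindle hard on the flat); then the thimble stands and the clutch slips smoothly, so this value grows (a quarter turn is 1.57).
- dropper: Brown dropper bottle, 43 mm diameter, 98 mm high, standing close to the gauge, behind the carriage track or at the gauge's left end. Origin at the centre of its underside. Do not disturb.
- white_dropper: White dropper bottle, 41 mm diameter, 90 mm high, standing close to the gauge, behind the carriage track or at the gauge's left end. Origin at the centre of its underside. Do not disturb.
- small_carton: Small carton 33 x 58 x 55 mm at the left end of the gauge. Origin at the centre of its underside. Do not disturb.
- slide_case: Teal slide box 95 x 132 x 60 mm left of the gauge. Origin at the centre of its underside. Do not disturb.
- timer: White bench timer 62 x 66 x 18 mm right of the gauge, nearer the robot. Origin at the centre of its underside. Do not disturb.
- stain_bottle: Bottle with a black cap, 63 mm diameter, 156 mm high, at the back left. Origin at the centre of its underside. Do not disturb.

How it is judged:
On the way, in this order (a step that is already met when the one before it is completed fails the run):
1. the shaft is rolled until its flat faces up (within 10 degrees) while the carriage is still out (angle between flat_centre's own z axis and vertical below 0.17 rad and value of joint carriage below 0.05 m), for 0.2 s.
2. the carriage is fully home (within 3 mm) with the flat up (value of joint carriage above 0.067 m and angle between flat_centre's own z axis and vertical below 0.17 rad), for 0.2 s.
3. the spindle is on the flat and the clutch has slipped by at least 0.6 rad (value of joint ratchet above 0.6 rad and contact force between spindle and shaft above 2 N), for 0.1 s.
At the end, for the whole second after the job is handed in: The flat faces up within 7 degrees, the carriage is within 3 mm of home, the spindle foot sits on the flat (height under 60.5 mm) gripping the shaft with more than 2 N, and the clutch has slipped between 0.6 and 3.14 rad in all and is at rest (all of step 3 and angle between flat_centre's own z axis and vertical below 0.12 rad and value of joint carriage above 0.067 m and height (world z) of spindle_foot below 0.0605 m and value of joint ratchet below 3.14 rad and velocity of joint ratchet below 0.05 rad/s); the robot touches nothing.
It fails at once if the clutch is overrun: half a turn of slip or more (value of joint ratchet above 3.14 rad).
It fails at once if a bystander is shifted by more than 15 mm (distance of any of dropper, white_dropper, small_carton, slide_case, timer, stain_bottle from where it was at the start of the episode above 0.015 m).
It fails at once if a bystander is tipped (angle between any of dropper, white_dropper, small_carton, stain_bottle's own z axis and vertical above 0.3 rad).
It also fails if it takes over 58 s, if anything falls off the work surface, if the arm or the gripper's body presses on something with over 40 N, if the wrist force passes 120 N, or if a joint passes its speed limit or range.

### The arm

A 6-joint arm with a two-finger parallel gripper is mounted at the origin on a cart in front of the work surface, level with it; the furniture and walls round the work are solid. World frame = base frame: x ahead of the robot, y to its left, z up, the work surface at z = 0. Lengths are in m, angles in rad, forces in N, time in s.
With the tool pointing down it reaches from about 0.35 to 0.775 m from the base axis. Payload 5.5 kg.
Tool frame: the origin (TCP) lies between the finger pads; the fingertips stand 19 mm ahead of it and the grasp point (between the pads) is the TCP (env.tcp_to_tips is the distance from the TCP to the fingertips, in m); z points along the fingers, y is the direction in which the jaws open and shut (so a half turn about z gives the same grasp; the last joint's range is limited). The gripper opens to 85 mm and grips with 20 to 120 N. Pads are 22 mm wide; open, the fingers measure 114 mm over their backs; the gripper's body (76 mm by 85 mm) begins 54 mm behind the grasp point. The pads swing forward as they close: fully open they stand 13 mm farther back than shut.
Start: joints at [-1.398, 0.313, 0.046, 1.304, 0, 1.431], TCP at [0.177, -0.547, 0.25] pointing down, gripper open.
Joint ranges: [-2.76, 2.76], [-0.86, 1.69], [-1.03, 1.26], [-2.2, 2.34], [-1.47, 1.5], [-3.14, 3.14]. Speed limits (rad/s): [2.57, 2.57, 3.14, 3.14, 3.14, 3.14].

### API

Orientations are given as a unit quaternion [w, x, y, z].
In Python, from workcell import env, eyes, job gives the robot as it stands. The module is installed in compiled form; this text tells all that it offers.
- The arm moves only by the tool move_arm, never from a script. Its argument "commands" is a list of rows, each a list of 3 entries, a list of its own where there are three numbers: the shift along the world's x, y, z as a fraction of full scale, then the turn, a rotation vector about the world's x, y, z as a fraction of full scale, then the gripper command: -1 is shut, 1 is fully open, values between are in proportion. In form: [[[x, y, z], [wx, wy, wz], gripper], ...]. A call has 1 to 5 rows; each row shifts and turns the commanded pose from where the row before left it; what a row does not reach is not made up. Full scale, the value 1, is 0.04 m for a shift and 8 degrees for a turn. A row lasts 1/10 s, in which the tool goes at most 50 mm and 8.59 degrees, less where a joint would pass 70% of its speed; a pose out of reach is approached as far as the arm can. A call with a number of a shift or a turn outside -1 to 1 is refused whole. A call with a gripper value outside its range is refused whole. The fingers move at their own pace and stop on an object; "newtons" is the grip in N (left out, the last holds). Time passes only in rows, so rows that do not move let the fingers close. It gives the time, the measured TCP pose, the force and the opening at its end, in the units of the state.
- env.get_state(): the state, without advancing time (a new reading comes with each control period).
- eyes.read_camera(name): name is "side" or "top" or "wrist"; returns a dict with "frame" (400x640x3 uint8, red, green, blue), "mtx" (3x3 intrinsics, pixels), "camera_from_world" (4x4, takes a point from world to camera coordinates); the wrist camera has in their place "mount" (4x4, takes a point from camera to tool coordinates, whose origin is the TCP and whose axes are the flange's). Camera axes: x right, y down, z forward; pixel columns grow to the right and rows downward; lengths in m; the calibration is good to about 2 mm. A picture is of the moment at which its call begins: read the wrist's pose just before it. There is no depth.
- job.hand_in(): hands the job in, once; it reports no verdict.
The state is a dict: "clock": time; "joint_pos": joint angles; "qvel": joint speeds; "tau": joint torques, N m; "tcp_pos": TCP position; "orientation": TCP orientation; "wrist_force": force on the tool from outside, world axes, zero at the start; "ft_torque": the same for the moment, N m; "finger_gap": finger opening in m.
Only numpy, scipy, OpenCV 4.12 (cv2) and the standard library are available. Lean on these libraries where they do the work, as an engineer would, in place of code of your own. Each camera call takes 0.05 s, during which the arm holds its last target.

## Working session

There is one attempt and no reset: what is moved stays moved. The work goes in short steps, Python scripts to look and compute and a tool call to move; the robot and the scene stay as the last step left them, time stands still between calls to the robot, and variables do not carry over. Pictures are saved under pics/ and viewed, and the job is handed in when it is done.

Besides the shell and the picture viewer there is one more tool, called by a JSON object that holds its "method" and its "body", one argument or row to a line. move_arm: Moves the arm, as the interface text tells. Its arguments: {"type":"object","properties":{"commands":{"type":"array","items":{"type":"array"}},"newtons":{"type":"number"}},"required":["commands"]}

```bash
mkdir -p pics
python3 - <<'E'
from workcell import env,eyes,job
import cv2,json
s=env.get_state();print(s)
for n in ["side","top","wrist"]:
    r=eyes.read_camera(n);cv2.imwrite(f"pics/a_{n}.png",r["frame"][:,:,::-1]);print(n,{k:v.tolist() for k,v in r.items() if k!="frame"})
E
```

```text
{'clock': 0.0, 'joint_pos': array([-1.39763063e+00,  3.14024266e-01,  4.49566621e-02,  1.30364466e+00,
        7.51436479e-06,  1.43125966e+00]), 'qvel': array([ 0.00208447,  0.00129615, -0.00264907, -0.00067599, -0.00150169,
        0.00017607]), 'tau': array([ 3.35096565e-04, -4.80629826e+01,  2.98531187e+01,  1.92900124e-02,
       -1.78388209e-04, -2.88616171e-06]), 'tcp_pos': array([ 0.17682749, -0.54660436,  0.24938618]), 'orientation': array([-9.57895047e-04,  9.87801580e-01,  1.55714869e-01, -1.23503475e-05]), 'wrist_force': array([-0.04978398,  0.6556435 , -0.59045775]), 'ft_torque': array([ 0.02824508, -0.01419917,  0.0392582 ]), 'finger_gap': 0.08536337511564346}
side {'mtx': [[449.3643191923902, 0.0, 319.7986949332449], [0.0, 449.3643191923902, 194.5311022811257], [0.0, 0.0, 1.0]], 'camera_from_world': [[-0.9649499916807124, -0.261917116243789, 0.016460187542385117, 0.4535645303825493], [-0.14827119041409204, 0.49235749979045274, -0.857671117907839, 0.24363687007022913], [0.2165344491035573, -0.8300503096913054, -0.5139351279420263, 1.0622847823575972], [0.0, 0.0, 0.0, 1.
[... 163 characters left out ...]
1770215, -0.999583038087159, -0.0036523275387812925, -0.08118838318978283], [-0.9958502045429004, 0.028851220706837863, -0.08631325028979342, 0.4908445516861655], [0.08638263505976408, 0.0011649172376946835, -0.9962613529229971, 1.5674310444643553], [0.0, 0.0, 0.0, 1.0]]}
wrist {'mtx': [[338.3093424156718, 0.0, 313.7416285230785], [0.0, 338.3093424156718, 198.3803511341762], [0.0, 0.0, 1.0]], 'mount': [[-0.0006255397782627966, -0.9589724390697262, -0.28349862399074527, 0.07113767690133477], [0.999999800957258, -0.0005765226769340843, -0.00025633385817642904, -8.957692455846544e-05], [8.237371958128896e-05, -0.2834987279094267, 0.9589726088310904, -0.12371549780684493], [0.0, 0.0, 0.0, 1.0]]}
```

View pics/a_side.png

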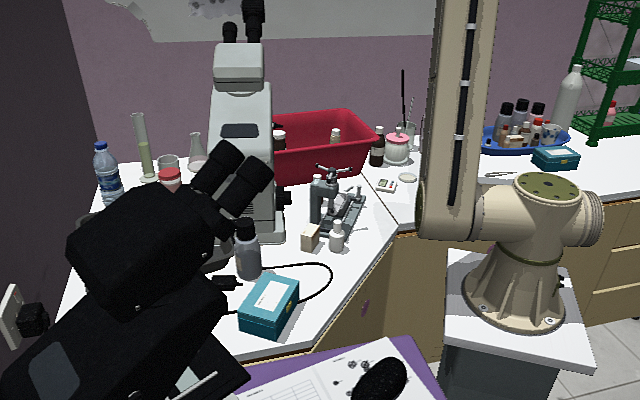

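View pics/a_top.png

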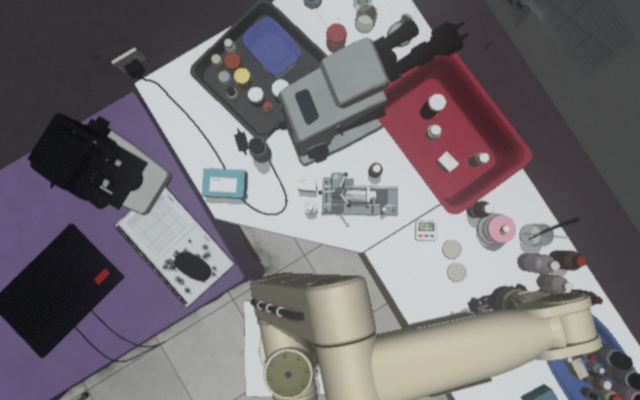

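View pics/a_wrist.png

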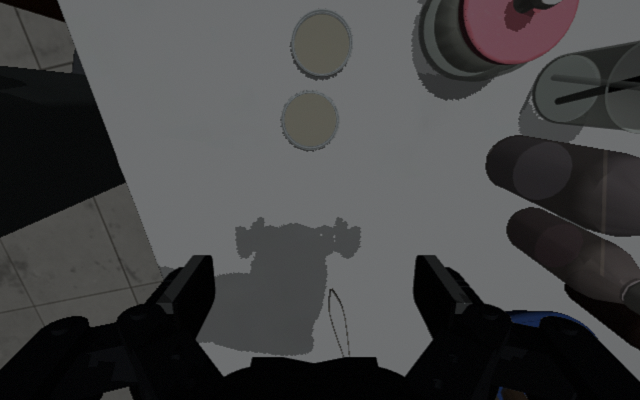

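The top view shows the gauge at about (360,195), with the timer at (427,231), a white bottle at (311,209), the brown dropper at (376,170) and the teal box at (224,184). I'll enlarge the gauge region next.

Run:
```python
import cv2
a=cv2.imread("pics/a_top.png")[155:225,285:415];cv2.imwrite("pics/b_top.png",cv2.resize(a,None,fx=6,fy=6,interpolation=cv2.INTER_CUBIC))
a=cv2.imread("pics/a_side.png")[155:260,290:380];cv2.imwrite("pics/b_side.png",cv2.resize(a,None,fx=5.5,fy=5.5,interpolation=cv2.INTER_CUBIC))
```

```text
(no output)
```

View pics/b_top.png

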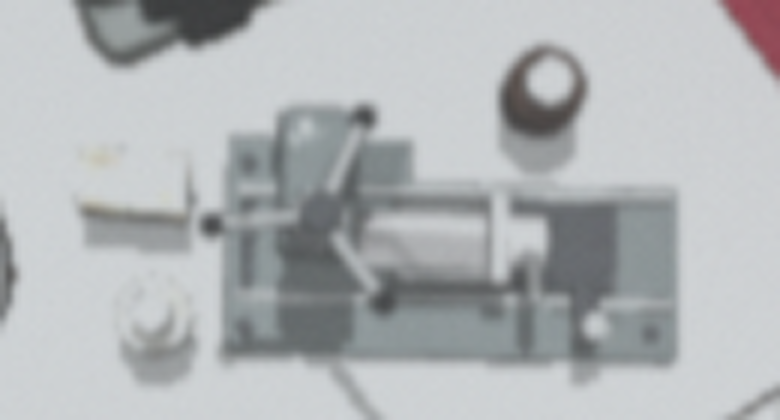

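View pics/b_side.png

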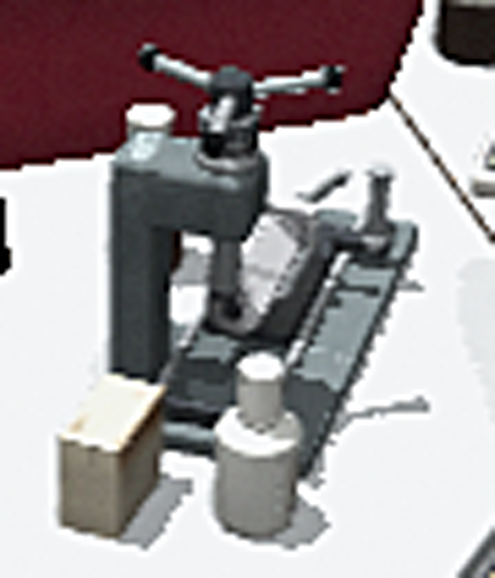

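```bash
cat > h.py <<'E'
from workcell import env,eyes,job
import cv2,numpy as np
from scipy.spatial.transform import Rotation as R
def ray(r,uv,state=None):
    K=r["mtx"];d=np.linalg.solve(K,np.array([uv[0],uv[1],1.]))
    if "mount" in r:
        T=np.eye(4);q=state["orientation"];T[:3,:3]=R.from_quat([q[1],q[2],q[3],q[0]]).as_matrix();T[:3,3]=state["tcp_pos"]
        C=T@r["mount"]
    else: C=np.linalg.inv(r["camera_from_world"])
    return C[:3,3],C[:3,:3]@d
def onz(r,uv,z,state=None):
    o,d=ray(r,uv,state);return o+d*(z-o[2])/d[2]
def tri(rays):
    A=0;b=0
    for o,d in rays:
        d=d/np.linalg.norm(d);P=np.eye(3)-np.outer(d,d);A=A+P;b=b+P@o
    return np.linalg.solve(A,b)
def proj(r,p,state=None):
    if "mount" in r:
        T=np.eye(4);q=state["orientation"];T[:3,:3]=R.from_quat([q[1],q[2],q[3],q[0]]).as_matrix();T[:3,3]=state["tcp_pos"]
        M=np.linalg.inv(T@r["mount"])
    else: M=np.array(r["camera_from_world"])
    c=M[:3,:3]@np.array(p)+M[:3,3];u=np.array(r["mtx"])@c;return u[:2]/u[2]
def tool():
    s=env.get_state();print("t",round(s["clock"],2),"tcp",s["tcp_pos"].round(4),"f",s["wrist_force"].round(1),"gap",round(s["finger_gap"],4));return s
def snap(n,f,crop=None,k=1):
    s=tool();r=eyes.read_camera(n);im=r["frame"][:,:,::-1]
    if crop: im=im[crop[1]:crop[3],crop[0]:crop[2]]
    cv2.imwrite("pics/"+f,cv2.resize(im,None,fx=k,fy=k,interpolation=cv2.INTER_CUBIC));return s,r
E
python3 - <<'E'
from h import *
r=eyes.read_camera("top");s=eyes.read_camera("side")
f=lambda u,v:(285+(u-2.5)/6,155+(v-2.5)/6)
g=lambda u,v:(290+(u-2.25)/5.5,155+(v-2.25)/5.5)
for n,uv,z in [("hub",(320,212),.196),("b1",(365,115),.186),("b2",(210,225),.186),("b3",(385,300),.186),("post",(597,325),.074),("BR",(676,355),.012),("TR",(677,190),.012),("BL",(222,357),.012),("TL",(230,137),.012),("br drop top",(550,78),.098),("white drop top",(152,318),.09),("carton c",(135,180),.055)]:
    print(n,onz(r,f(*uv),z)[:2].round(4))
for n,uv,z in [("hub",(230,80),.196),("post",(380,172),.074),("b right",(330,76),.186),("b left",(148,57),.186)]:
    print("side",n,onz(s,g(*uv),z)[:2].round(4))
print(onz(r,(427,231),.018))
E
```

```text
hub [ 0.48   -0.1485]
b1 [ 0.5274 -0.1721]
b2 [ 0.4762 -0.0956]
b3 [ 0.4375 -0.1787]
post [ 0.4282 -0.2946]
BR [ 0.414  -0.3445]
TR [ 0.5032 -0.3488]
BL [ 0.4199 -0.0999]
TL [ 0.5391 -0.1077]
br drop top [ 0.5547 -0.2724]
white drop top [ 0.4376 -0.0644]
carton c [ 0.5127 -0.0566]
side hub [ 0.4809 -0.1447]
side post [ 0.4283 -0.2901]
side b right [ 0.4392 -0.1817]
side b left [ 0.5301 -0.1752]
[ 0.3556133  -0.43665127  0.018     ]
```

{"method": "move_arm", "body": {
  "commands": [
    [[0.8,0.8,0.1],[0,0,-0.3],1],
    [[0.9,0.9,0.1],[0,0,-0.3],0],
    [[0.9,0.9,0.1],[0,0,-0.3],-1],
    [[0.9,0.9,0],[0,0,-0.3],-1],
    [[0.9,0.9,0],[0,0,-0.3],-1]
  ]
}}

```text
clock: 0.75
tcp_pos: [0.3512, -0.3725, 0.2624]
orientation: [0.0, 0.999, 0.05, 0.0]
wrist_force: [0.8, -1.4, -0.2]
finger_gap: 0.028
```

{"method": "move_arm", "body": {
  "commands": [
    [[0.9,0.9,0],[0,0,-0.3],-1],
    [[0.9,0.9,0],[0,0,-0.3],-1],
    [[0.9,0.9,0],[0,0,-0.35],-1],
    [[0,0,0],[0,0,0],-1],
    [[0,0,0],[0,0,0],-1]
  ]
}}

```text
clock: 1.25
tcp_pos: [0.4568, -0.2668, 0.262]
orientation: [0.0, 1.0, -0.013, -0.0]
wrist_force: [-0.7, -0.3, -0.2]
finger_gap: 0.0001
```

Run:
```python
from h import *
s,r=snap("wrist","c_wrist.png");print(s["orientation"],s["joint_pos"])
snap("side","c_side.png",(290,155,380,260),5.5)
```

```text
t 1.25 tcp [ 0.4568 -0.2668  0.262 ] f [-0.7 -0.3 -0.2] gap 0.0001
[ 1.17411705e-04  9.99917906e-01 -1.28097672e-02 -2.77249516e-04] [-6.80126602e-01  2.20783425e-01 -4.87023883e-02  1.30160074e+00
 -5.27618888e-04  2.48708636e+00]
t 1.3 tcp [ 0.4561 -0.2677  0.262 ] f [-0.3 -0.4 -0.7] gap -0.0001
```

View pics/c_wrist.png

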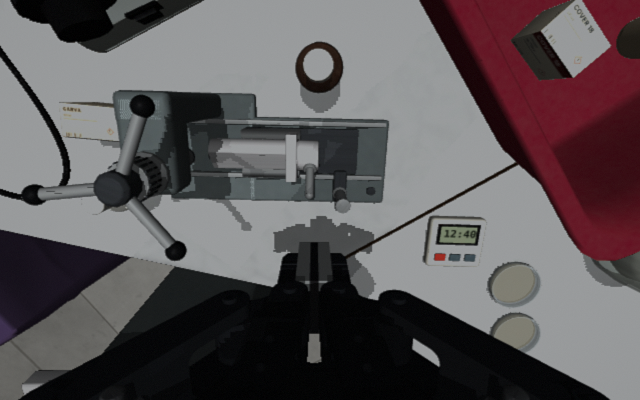

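View pics/c_side.png

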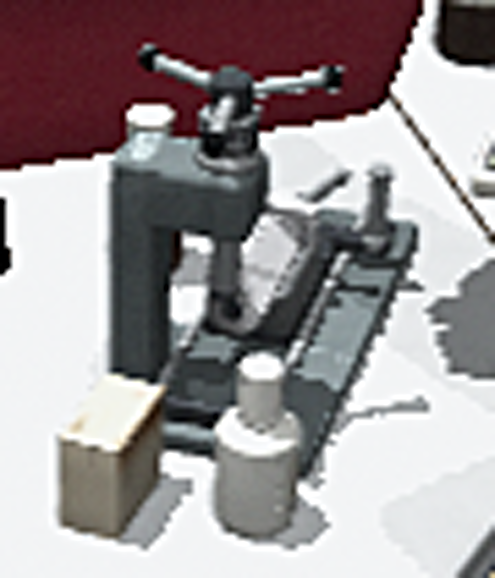

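The wrist view shows the stem from (309,165) to about (310,196), the post top near (342,205) and the hub at (117,187). I'll zoom for exact pixels.

Run:
```python
import cv2
a=cv2.imread("pics/c_wrist.png")[85:215,260:400];cv2.imwrite("pics/d.png",cv2.resize(a,None,fx=4.5,fy=4.5,interpolation=cv2.INTER_CUBIC))
```

```text
(no output)
```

View pics/d.png

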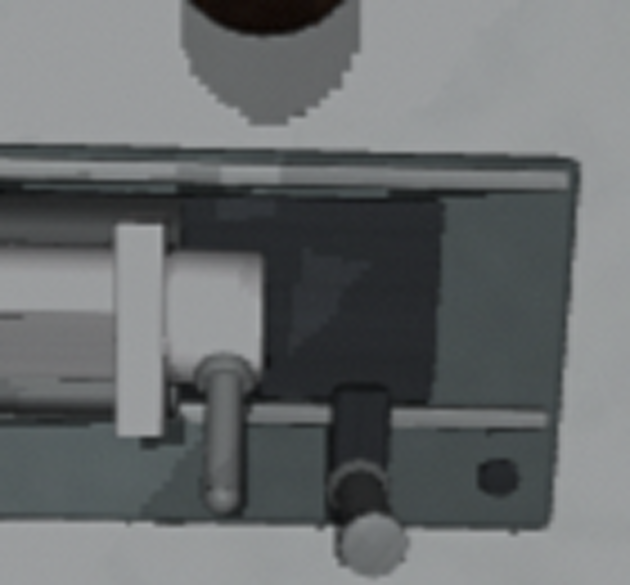

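Run:
```python
from h import *
import pickle
from scipy.optimize import least_squares
s=env.get_state()
r=eyes.read_camera("wrist");t=eyes.read_camera("top")
f=lambda u,v:(285+(u-2.5)/6,155+(v-2.5)/6)
w=lambda u,v:(260+(u-2)/4.5,85+(v-2)/4.5)
obs=[(r,(117,184),(0,0,.196),s),(r,w(578,160),(.034,-.2,.012),s),(r,w(550,525),(-.06,-.2,.012),s),
 (t,f(676,355),(-.06,-.2,.012),None),(t,f(677,190),(.034,-.2,.012),None),(t,f(222,357),(-.06,.045,.012),None),(t,f(320,210),(0,0,.196),None)]
def loc(p,l): 
    c,n=np.cos(p[2]),np.sin(p[2]);return np.array([p[0]+c*l[0]-n*l[1],p[1]+n*l[0]+c*l[1],l[2]])
def res(p): return np.concatenate([(proj(a,loc(p,l),q)-np.array(uv))*(1 if q is None else .5) for a,uv,l,q in obs])
S=least_squares(res,[.479,-.147,-.03]);p=S.x;print(p,S.fun.round(1))
np.save("g.npy",p)
# carriage from post
for c in [0,.005,.01]: print(c,proj(r,loc(p,(-.045,-.15+c,.074)),s),proj(t,loc(p,(-.045,-.15+c,.074))))
for th in [.4,.5,.6,.7,.8,.9]: print(th,proj(r,loc(p,(-.05*np.sin(th),-.117+.005,.05+.05*np.cos(th))),s))
print("tip px",w(226,508),"post",w(375,543), "stem base seen",w(222,372))
```

```text
[ 0.48158883 -0.15195918 -0.06087163] [-3.1  1.1  1.6 -0.8  0.8  0.3  1.1  1.3  1.5 -0.1  1.  -1.4  1.2 -0.2]
0 [345.9430292  204.38182522] [385.49077115 208.92697969]
0.005 [340.77368562 204.23165249] [383.88289947 208.87555505]
0.01 [335.60288473 204.08143743] [382.27509522 208.82413256]
0.4 [306.8410532 183.0429626]
0.5 [306.762181   187.36148698]
0.6 [306.70105378 191.20008633]
0.7 [306.65783132 194.52594144]
0.8 [306.63237073 197.31680356]
0.9 [306.62426314 199.56035055]
tip px (309.77777777777777, 197.44444444444446) post (342.8888888888889, 205.22222222222223) stem base seen (308.8888888888889, 167.22222222222223)
```

{"method": "move_arm", "body": {
  "commands": [
    [[-0.8,0.1,-0.5],[0,0,0],-1],
    [[-0.7,0,-0.8],[0,0,0],-1],
    [[0,0,-1],[0,0,0],-1],
    [[0,0,-1],[0,0,0],-1],
    [[0,0,-0.4],[0,0,0],-1]
  ]
}}

```text
clock: 1.95
tcp_pos: [0.3931, -0.2635, 0.1109]
orientation: [-0.002, 1.0, -0.016, -0.002]
wrist_force: [-0.5, 0.4, -0.2]
finger_gap: 0.0004
```

{"method": "move_arm", "body": {
  "commands": [
    [[0,0,-0.2],[0,0,0],-1],
    [[0,0,-0.2],[0,0,0],-1],
    [[0,0,0],[0,0,0],-1]
  ]
}}

```text
clock: 2.25
tcp_pos: [0.3959, -0.2644, 0.0981]
orientation: [0.0, 1.0, -0.015, -0.0]
wrist_force: [-0.3, -0.3, -0.1]
finger_gap: -0.0
```

Run:
```python
from h import *
s,r=snap("wrist","e_wrist.png")
snap("side","e_side.png",(290,155,400,260),5.5)
```

```text
t 2.25 tcp [ 0.3959 -0.2644  0.0981] f [-0.3 -0.3 -0.1] gap -0.0
t 2.3 tcp [ 0.3964 -0.2646  0.0987] f [ 0.8 -0.2 -0.8] gap -0.0002
```

View pics/e_wrist.png

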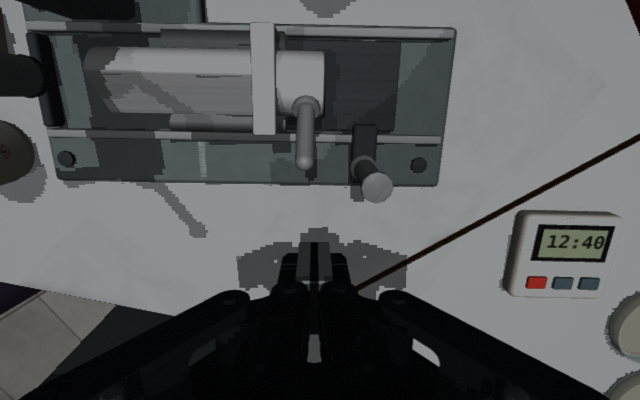

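View pics/e_side.png

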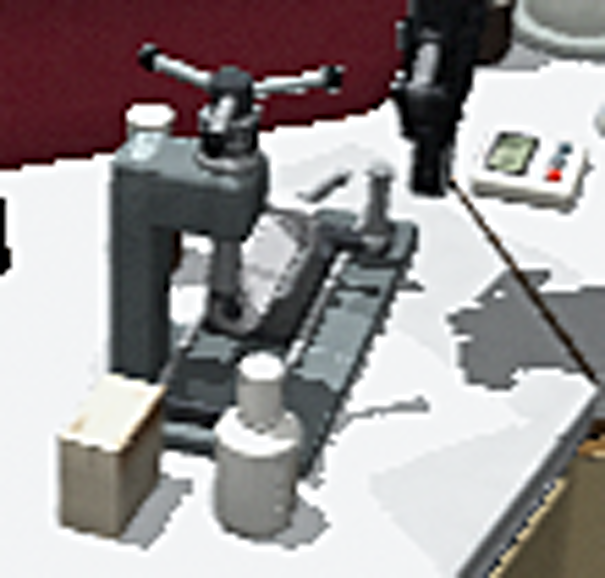

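Run:
```python
from h import *
from scipy.optimize import least_squares
s=tool()
r=eyes.read_camera("wrist");t=eyes.read_camera("top")
f=lambda u,v:(285+(u-2.5)/6,155+(v-2.5)/6)
W=1
obs=[(r,(456,28),(.034,-.2,.012),s),(r,(438,186),(-.06,-.2,.012),s),(r,(57,181),(-.06,.045,.012),s),
 (t,f(676,355),(-.06,-.2,.012),None),(t,f(677,190),(.034,-.2,.012),None),(t,f(222,357),(-.06,.045,.012),None),(t,f(320,210),(0,0,.196),None)]
def loc(p,l): 
    c,n=np.cos(p[2]),np.sin(p[2]);return np.array([p[0]+c*l[0]-n*l[1],p[1]+n*l[0]+c*l[1],l[2]])
def res(p): return np.concatenate([(proj(a,loc(p,l),q)-np.array(uv))*(1 if q is None else .5) for a,uv,l,q in obs])
S=least_squares(res,[.479,-.147,-.03]);p=S.x;print(p,S.fun.round(1))
np.save("g.npy",p)
def rp(v):
    c,th=v
    return np.concatenate([proj(r,loc(p,(-.045,-.15+c,.074)),s)-[376.5,188], proj(r,loc(p,(-.046*np.sin(th),-.117+c,.05+.046*np.cos(th))),s)-[304.5,162]])
S=least_squares(rp,[.003,.7]);c,th=S.x;print("c,th",c,th,S.fun.round(1))
for th in (th,.6,.4,.2,0): print(th,loc(p,(-.046*np.sin(th),-.117+c,.05+.046*np.cos(th))).round(4))
print("post",loc(p,(-.045,-.15+c,.074)))
# finger front at tip plane z=tcp-.019
for v in (241,): 
    print("fingertip front edge",onz(r,(314,v),s["tcp_pos"][2]-.019,s),onz(r,(298,v),s["tcp_pos"][2]-.019,s),onz(r,(331,v),s["tcp_pos"][2]-.019,s))
```

```text
t 2.35 tcp [ 0.3967 -0.2646  0.099 ] f [0.  0.7 0.3] gap 0.0001
[ 0.4795419  -0.14802576 -0.0450294 ] [ 0.7 -0.9 -0.2  0.6 -0.7  0.5  0.2  1.   0.2 -0.4  0.1 -0.5 -0.2  0.5]
c,th 0.001347177179750487 0.7661576101674519 [ 0.5 -0.  -0.5  0. ]
0.7661576101674519 [ 0.4425 -0.2621  0.0831]
0.6 [ 0.4484 -0.2624  0.088 ]
0.4 [ 0.4564 -0.2628  0.0924]
0.2 [ 0.4652 -0.2631  0.0951]
0 [ 0.4743 -0.2636  0.096 ]
post [ 0.42789603 -0.29450227  0.074     ]
fingertip front edge [ 0.40532277 -0.26516563  0.08000386] [ 0.40554896 -0.25785856  0.08000386] [ 0.4050824  -0.27293052  0.08000386]
```

{"method": "move_arm", "body": {
  "commands": [
    [[0,0,-0.18],[0,0,0],-1],
    [[0.35,0.03,0],[0,0,0],-1],
    [[0.35,0.02,0],[0,0,0],-1],
    [[0.1,0,0.0],[0,0,0],-1],
    [[0,0,0],[0,0,0],-1]
  ]
}}

```text
clock: 2.95
tcp_pos: [0.4293, -0.2618, 0.0909]
orientation: [0.0, 1.0, -0.014, 0.0]
wrist_force: [-0.4, -0.4, 0.4]
finger_gap: 0.0001
```

{"method": "move_arm", "body": {
  "commands": [
    [[0.07,0,0.06],[0,0,0],-1],
    [[0.08,0,0.07],[0,0,0],-1],
    [[0.1,0,0.06],[0,0,0],-1],
    [[0.1,0,0.05],[0,0,0],-1],
    [[0.11,0,0.04],[0,0,0],-1]
  ]
}}

```text
clock: 3.45
tcp_pos: [0.447, -0.2621, 0.1027]
orientation: [0.0, 1.0, -0.015, 0.0]
wrist_force: [-1.7, -0.3, 0.9]
finger_gap: -0.0003
```

{"method": "move_arm", "body": {
  "commands": [
    [[0.11,0,0.03],[0,0,0],-1],
    [[0.11,0,0.02],[0,0,0],-1],
    [[0,0,0],[0,0,0],-1],
    [[0,0,0],[0,0,0],-1]
  ]
}}

```text
clock: 3.85
tcp_pos: [0.4557, -0.2618, 0.104]
orientation: [-0.0, 1.0, -0.014, 0.0]
wrist_force: [0.8, 0.2, -0.2]
finger_gap: 0.0
```

Run:
```python
from h import *
s,r=snap("wrist","f_wrist.png")
```

```text
t 3.85 tcp [ 0.4557 -0.2618  0.104 ] f [ 0.8  0.2 -0.2] gap 0.0
```

View pics/f_wrist.png

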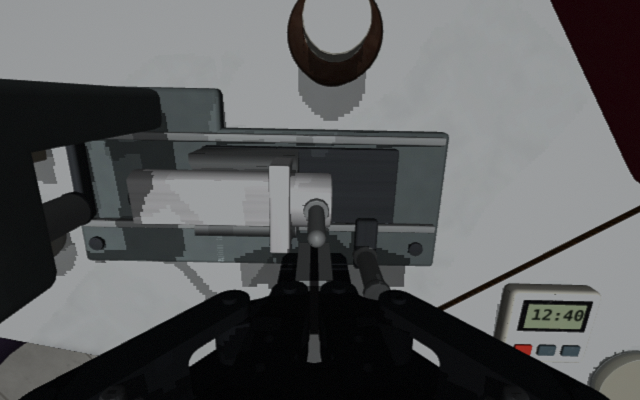

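The stem tip is now at (316,240), and its base collar is at (316,207). I'll work out the remaining lean from those.

```bash
cat >> h.py <<'E'
def loc(p,l):
    c,n=np.cos(p[2]),np.sin(p[2]);return np.array([p[0]+c*l[0]-n*l[1],p[1]+n*l[0]+c*l[1],l[2]])
E
python3 - <<'E'
from h import *
s=tool();r=eyes.read_camera("wrist");p=np.load("g.npy")
for th in (.2,.15,.1,.05,0,-.05): print(th,proj(r,loc(p,(-.046*np.sin(th),-.1157,.05+.046*np.cos(th))),s).round(1),proj(r,loc(p,(-.016*np.sin(th),-.1157,.05+.016*np.cos(th))),s).round(1))
im=r["frame"][190:260,280:350,::-1];cv2.imwrite("pics/g.png",cv2.resize(im,None,fx=8,fy=8,interpolation=cv2.INTER_CUBIC))
E
```

```text
t 3.9 tcp [ 0.4555 -0.2617  0.104 ] f [ 0.4 -0.3 -0.5] gap -0.0
0.2 [316.2 248.3] [316.  212.8]
0.15 [316.3 243.8] [316.  211.4]
0.1 [316.4 239.1] [316.  209.9]
0.05 [316.5 234.2] [316.1 208.5]
0 [316.6 229.1] [316.1 207. ]
-0.05 [316.7 223.9] [316.1 205.4]
```

View pics/g.png

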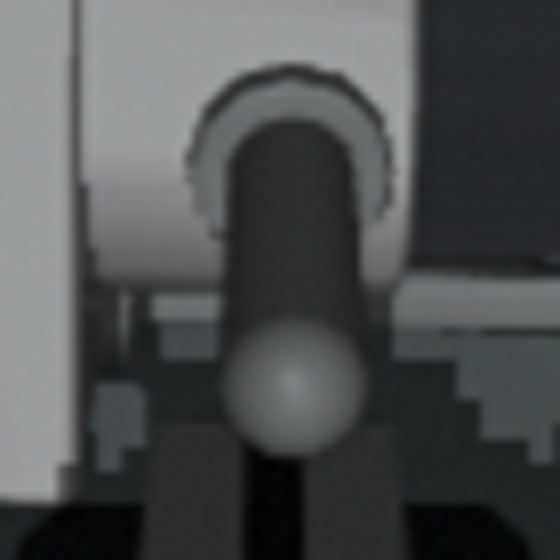

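{"method": "move_arm", "body": {
  "commands": [
    [[0.06,0,0],[0,0,0],-1],
    [[0.05,0,0],[0,0,0],-1],
    [[0,0,0],[0,0,0],-1],
    [[0,0,0],[0,0,0],-1]
  ]
}}

```text
clock: 4.35
tcp_pos: [0.46, -0.2619, 0.1041]
orientation: [0.0, 1.0, -0.015, 0.0]
wrist_force: [-0.2, 0.1, 0.4]
finger_gap: 0.0002
```

Run:
```python
from h import *
s=tool();r=eyes.read_camera("wrist");p=np.load("g.npy")
for th in (.1,.05,0,-.05): print(th,proj(r,loc(p,(-.046*np.sin(th),-.1157,.05+.046*np.cos(th))),s).round(1))
im=r["frame"][190:260,280:350,::-1];cv2.imwrite("pics/g2.png",cv2.resize(im,None,fx=8,fy=8,interpolation=cv2.INTER_CUBIC))
```

```text
t 4.35 tcp [ 0.46   -0.2619  0.1041] f [-0.2  0.1  0.4] gap 0.0002
0.1 [316.3 248.6]
0.05 [316.4 243.8]
0 [316.5 238.8]
-0.05 [316.6 233.7]
```

View pics/g2.png

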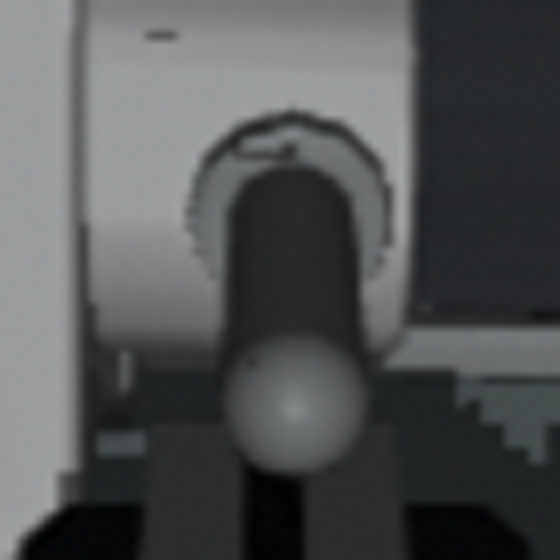

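{"method": "move_arm", "body": {
  "commands": [
    [[-0.5,0,0.2],[0,0,0],-1],
    [[-0.4,-0.3,0.3],[0,0,0],-1],
    [[0,-0.7,0],[0,0,0],-1],
    [[0,-0.6,0],[0,0,0],-1],
    [[0,0,-0.3],[0,0,0],-1]
  ]
}}

```text
clock: 4.9
tcp_pos: [0.4253, -0.33, 0.1138]
orientation: [0.003, 1.0, -0.016, 0.002]
wrist_force: [-0.1, 0.4, 0.3]
finger_gap: 0.0001
```

{"method": "move_arm", "body": {
  "commands": [
    [[0,0,-0.3],[0,0,0],-1],
    [[0,0,-0.6],[0,0,0],-1],
    [[0,0,0],[0,0,0],-1],
    [[0,0,0],[0,0,0],-1]
  ]
}}

```text
clock: 5.3
tcp_pos: [0.4231, -0.3243, 0.0753]
orientation: [-0.001, 1.0, -0.014, -0.001]
wrist_force: [-0.2, -0.1, 0.6]
finger_gap: -0.0001
```

Run:
```python
from h import *
s,r=snap("wrist","i_wrist.png")
snap("side","i_side.png",(290,155,400,260),5.5)
```

```text
t 5.3 tcp [ 0.4231 -0.3243  0.0753] f [-0.2 -0.1  0.6] gap -0.0001
t 5.35 tcp [ 0.4238 -0.325   0.0762] f [ 0.2 -0.6  1.2] gap 0.0001
```

View pics/i_wrist.png

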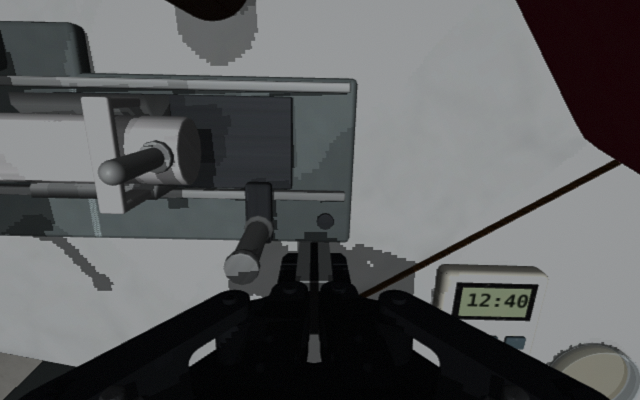

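View pics/i_side.png

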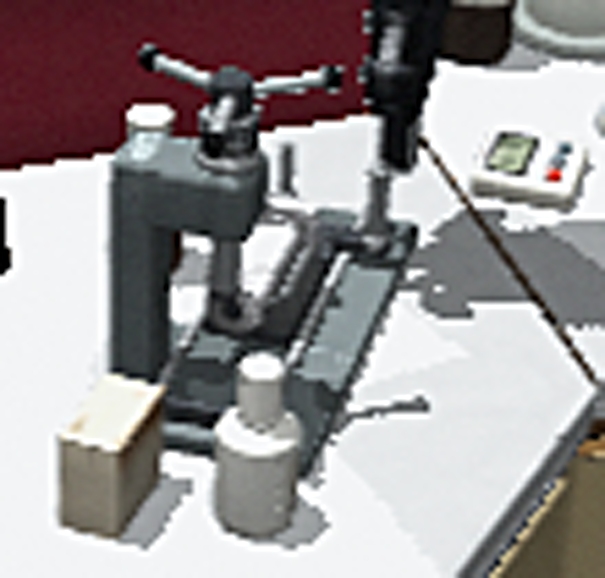

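{"method": "move_arm", "body": {
  "commands": [
    [[0,0.2,0],[0,0,0],-1],
    [[0.01,0.25,0],[0,0,0],-1],
    [[0.01,0.25,0],[0,0,0],-1],
    [[0.01,0.25,0],[0,0,0],-1],
    [[0.01,0.25,0],[0,0,0],-1]
  ]
}}

```text
clock: 5.9
tcp_pos: [0.426, -0.2773, 0.0768]
orientation: [0.001, 1.0, -0.015, 0.001]
wrist_force: [1.5, -2.2, 1.7]
finger_gap: 0.0001
```

{"method": "move_arm", "body": {
  "commands": [
    [[0.01,0.25,0],[0,0,0],-1],
    [[0.01,0.25,0],[0,0,0],-1],
    [[0.01,0.15,0],[0,0,0],-1],
    [[0.0,0.1,0],[0,0,0],-1],
    [[0,0,0],[0,0,0],-1]
  ]
}}

```text
clock: 6.4
tcp_pos: [0.4262, -0.2469, 0.0759]
orientation: [-0.001, 1.0, -0.014, -0.0]
wrist_force: [-0.3, -0.2, 0.9]
finger_gap: -0.0002
```

Run:
```python
from h import *
s,r=snap("wrist","j_wrist.png")
snap("side","j_side.png",(290,155,400,260),5.5)
```

```text
t 6.4 tcp [ 0.4262 -0.2469  0.0759] f [-0.3 -0.2  0.9] gap -0.0002
t 6.45 tcp [ 0.426  -0.247   0.0757] f [-0.1  0.  -0.8] gap 0.0
```

View pics/j_wrist.png

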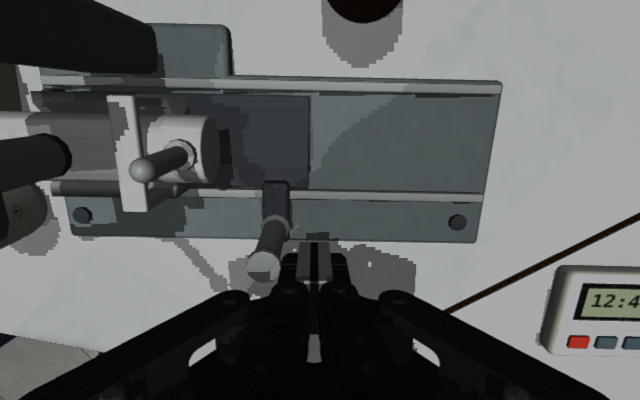

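View pics/j_side.png

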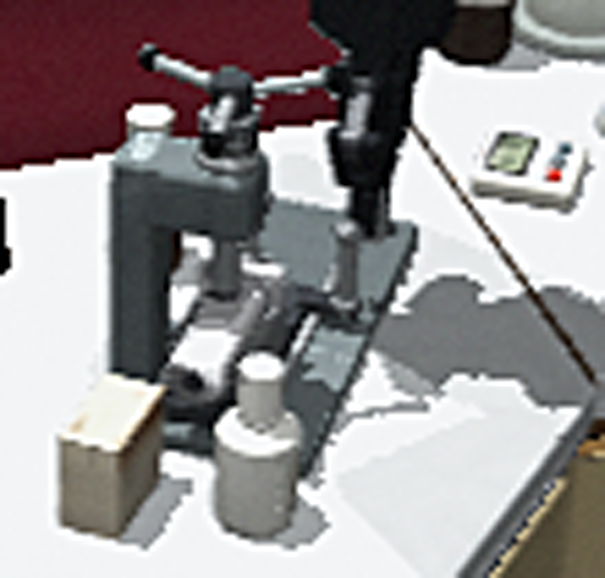

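{"method": "move_arm", "body": {
  "commands": [
    [[0,0.08,0],[0,0,0],-1],
    [[0,0.06,0],[0,0,0],-1],
    [[0,0.06,0],[0,0,0],-1],
    [[0,0,0],[0,0,0],-1]
  ]
}}

```text
clock: 6.9
tcp_pos: [0.4262, -0.2454, 0.0762]
orientation: [0.006, 1.0, -0.016, -0.001]
wrist_force: [-3.9, -19.0, -7.2]
finger_gap: -0.0
```

Run:
```python
from h import *
s,r=snap("wrist","k_wrist.png")
p=np.load("g.npy")
for c in (.06,.065,.067,.07): print(c,proj(r,loc(p,(-.045,-.15+c,.074)),s).round(1),proj(r,loc(p,(0,-.117+c,.096)),s).round(1))
```

```text
t 6.9 tcp [ 0.4262 -0.2454  0.0762] f [ -3.9 -19.   -7.2] gap -0.0
0.06 [289.9 267.9] [178.6 171.4]
0.065 [277.8 267.8] [162.4 171.3]
0.067 [272.9 267.8] [155.9 171.2]
0.07 [265.6 267.8] [146.2 171.1]
```

View pics/k_wrist.png

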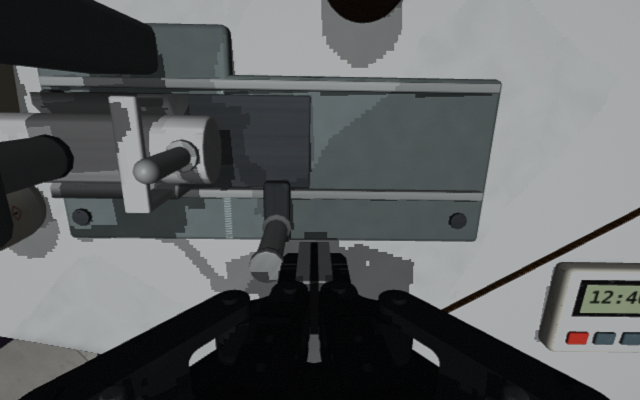

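{"method": "move_arm", "body": {
  "commands": [
    [[0,-0.4,0],[0,0,0],-1],
    [[0,-0.6,0],[0,0,0],-1],
    [[0,-0.3,0.5],[0,0,0],-1],
    [[0,0,1],[0,0,0],-1],
    [[0,0,1],[0,0,0],-1]
  ]
}}

```text
clock: 7.45
tcp_pos: [0.4256, -0.2917, 0.1761]
orientation: [-0.002, 1.0, -0.015, -0.001]
wrist_force: [0.5, -1.0, 0.3]
finger_gap: 0.0
```

{"method": "move_arm", "body": {
  "commands": [
    [[0,0,1],[0,0,0],-1],
    [[0,0.7,0.8],[0,0,0],-1],
    [[0,0.7,0],[0,0,0],-1],
    [[0,0,0],[0,0,0],-1],
    [[0,0,0],[0,0,0],-1]
  ]
}}

```text
clock: 7.95
tcp_pos: [0.4265, -0.2355, 0.248]
orientation: [-0.0, 1.0, -0.014, -0.0]
wrist_force: [0.2, 0.1, -0.5]
finger_gap: -0.0001
```

Run:
```python
from h import *
s,r=snap("wrist","l_wrist.png")
p=np.load("g.npy")
for c in (.067,.07): print(c,proj(r,loc(p,(-.045,-.15+c,.074)),s).round(1))
for th in(-.1,0,.1): print(th,proj(r,loc(p,(-.046*np.sin(th),-.117+.07,.05+.046*np.cos(th))),s).round(1))
print(proj(r,loc(p,(0,0,.196)),s))
snap("side","l_side.png",(290,155,400,260),5.5)
snap("top","l_top.png",(285,155,415,225),6)
```

```text
t 7.95 tcp [ 0.4265 -0.2355  0.248 ] f [ 0.2  0.1 -0.5] gap -0.0001
0.067 [306.2 175.9]
0.07 [302.8 175.8]
-0.1 [261.  120.3]
0 [261.1 126.2]
0.1 [261.3 132. ]
[140.86718341 140.05309307]
t 8.0 tcp [ 0.4264 -0.236   0.2477] f [ 0.7 -0.1  0. ] gap 0.0
t 8.05 tcp [ 0.4264 -0.2362  0.2475] f [1.  0.5 0.4] gap -0.0004
```

View pics/l_wrist.png

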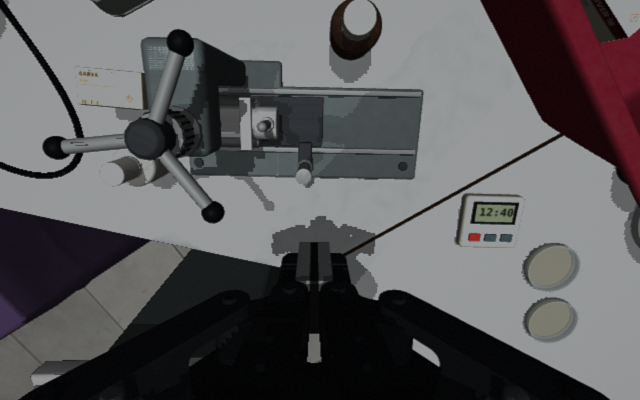

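View pics/l_side.png

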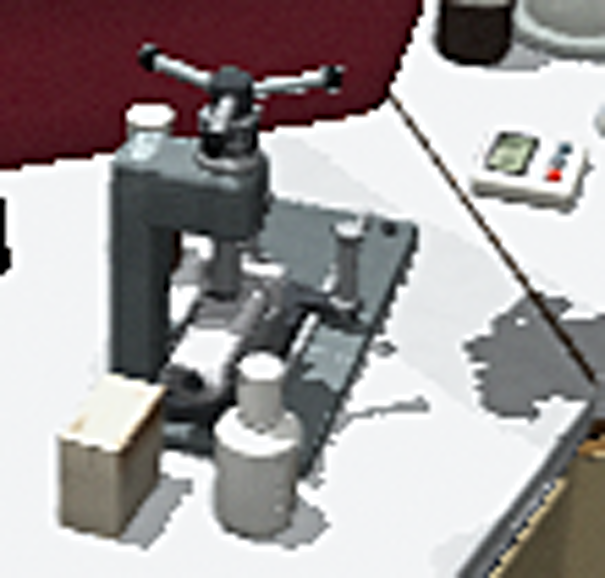

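Run:
```python
from h import *
s=tool();r=eyes.read_camera("wrist")
im=r["frame"]
h=onz(r,(151,138),.194,s);print("hub",h)
for uv in [(180,42),(57,147),(213,212)]:
    b=onz(r,uv,.186,s);d=b-h;print(b.round(4),np.hypot(d[0],d[1]).round(4),np.degrees(np.arctan2(d[1],d[0])).round(1))
cv2.imwrite("pics/m.png",cv2.resize(im[20:230,30:240,::-1],None,fx=2.8,fy=2.8,interpolation=cv2.INTER_CUBIC))
```

```text
t 8.1 tcp [ 0.4264 -0.2364  0.2474] f [ 0.3 -0.4 -0.4] gap -0.0001
hub [ 0.48031539 -0.15370961  0.194     ]
[ 0.5266 -0.1724  0.186 ] 0.0499 -22.0
[ 0.4763 -0.0977  0.186 ] 0.0561 94.1
[ 0.4363 -0.1786  0.186 ] 0.0505 -150.5
```

View pics/m.png

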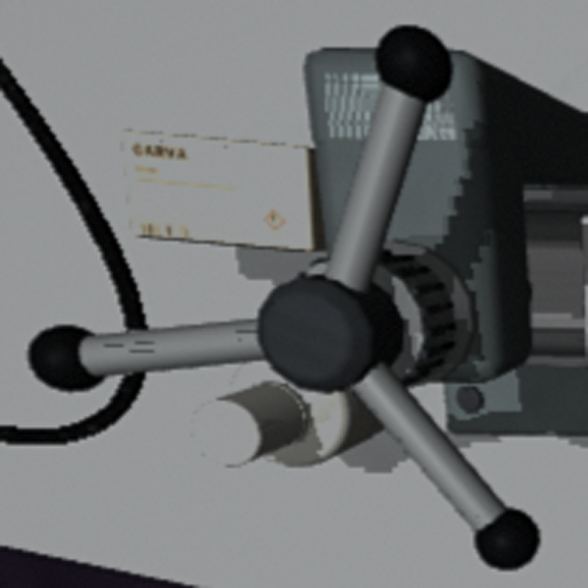

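Run:
```python
from h import *
s,r=snap("top","n_top.png",(180,20,440,230),3)
for z in (0,.1,.2,.3,.4): print(z,[onz(r,uv,z)[:2].round(3) for uv in [(310,155),(345,150),(300,160),(385,120)]])
snap("side","n_side.png",(180,0,400,260),2.3)
```

```text
t 8.15 tcp [ 0.4264 -0.2364  0.2474] f [ 0.5 -0.2 -0.1] gap -0.0004
0 [array([ 0.616, -0.067]), array([ 0.629, -0.183]), array([ 0.6  , -0.034]), array([ 0.726, -0.319])]
0.1 [array([ 0.6  , -0.069]), array([ 0.612, -0.178]), array([ 0.585, -0.038]), array([ 0.703, -0.305])]
0.2 [array([ 0.583, -0.071]), array([ 0.595, -0.172]), array([ 0.569, -0.042]), array([ 0.679, -0.291])]
0.3 [array([ 0.567, -0.073]), array([ 0.577, -0.167]), array([ 0.554, -0.046]), array([ 0.656, -0.277])]
0.4 [array([ 0.55 , -0.075]), array([ 0.56 , -0.162]), array([ 0.538, -0.05 ]), array([ 0.632, -0.264])]
t 8.2 tcp [ 0.4264 -0.2364  0.2474] f [ 0.5 -0.1 -1. ] gap 0.0002
```

View pics/n_top.png

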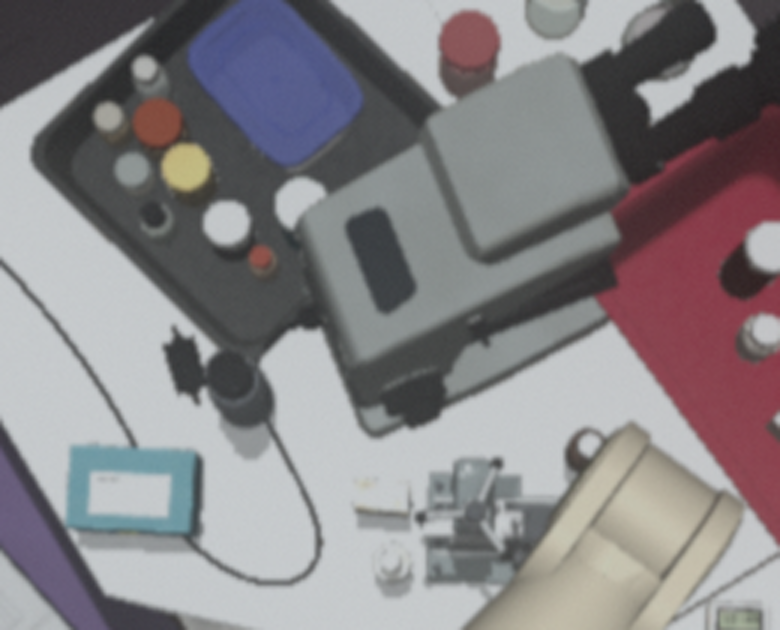

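View pics/n_side.png

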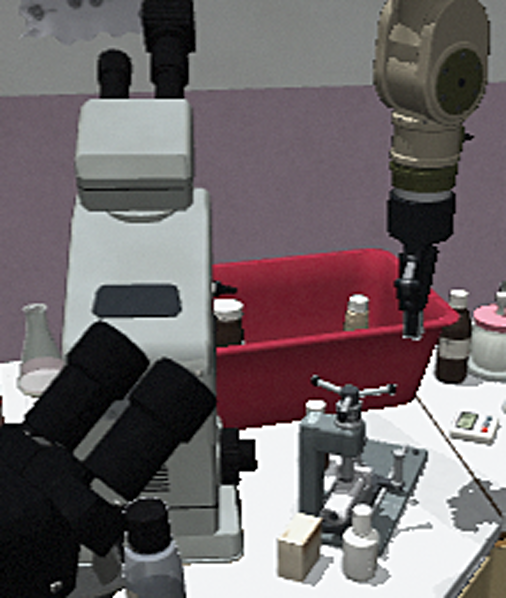

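{"method": "move_arm", "body": {
  "commands": [
    [[0.5,0.6,0],[0,0,0],-1],
    [[0.6,0.71,0],[0,0,0],-1],
    [[0,0,0],[0,0,0],-1],
    [[0,0,-0.4],[0,0,0],-1],
    [[0,0,0],[0,0,0],-1]
  ]
}}

```text
clock: 8.75
tcp_pos: [0.4696, -0.1832, 0.2303]
orientation: [-0.001, 1.0, -0.015, -0.002]
wrist_force: [0.5, 0.2, -0.2]
finger_gap: 0.0
```

Run:
```python
from h import *
snap("wrist","o_wrist.png")
snap("side","o_side.png",(290,100,400,220),5)
```

```text
t 8.75 tcp [ 0.4696 -0.1832  0.2303] f [ 0.5  0.2 -0.2] gap 0.0
t 8.8 tcp [ 0.4697 -0.1835  0.2312] f [-0.3  0.5  0.2] gap 0.0002
```

View pics/o_wrist.png

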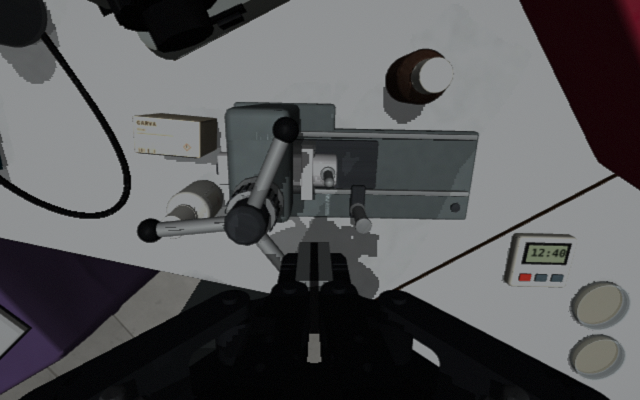

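View pics/o_side.png

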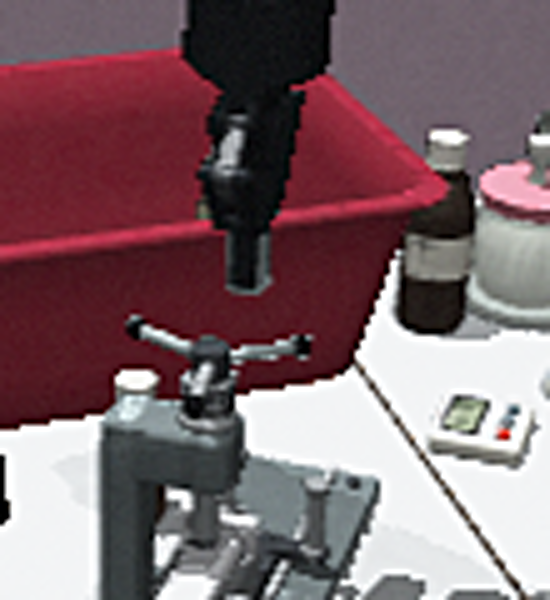

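Run:
```python
import numpy as np
a=np.radians(np.arange(-105,-296,-10));P=.036*np.c_[np.cos(a),np.sin(a)]
for i in range(1,len(a)): print(round(np.degrees(a[i])),((P[i]-P[i-1])/.04).round(2),(P[i]+[.4797,-.149]).round(4))
```

```text
-115 [-0.15  0.05] [ 0.4645 -0.1816]
-125 [-0.14  0.08] [ 0.4591 -0.1785]
-135 [-0.12  0.1 ] [ 0.4542 -0.1745]
-145 [-0.1   0.12] [ 0.4502 -0.1696]
-155 [-0.08  0.14] [ 0.4471 -0.1642]
-165 [-0.05  0.15] [ 0.4449 -0.1583]
-175 [-0.03  0.15] [ 0.4438 -0.1521]
-185 [0.   0.16] [ 0.4438 -0.1459]
-195 [0.03 0.15] [ 0.4449 -0.1397]
-205 [0.05 0.15] [ 0.4471 -0.1338]
-215 [0.08 0.14] [ 0.4502 -0.1284]
-225 [0.1  0.12] [ 0.4542 -0.1235]
-235 [0.12 0.1 ] [ 0.4591 -0.1195]
-245 [0.14 0.08] [ 0.4645 -0.1164]
-255 [0.15 0.05] [ 0.4704 -0.1142]
-265 [0.15 0.03] [ 0.4766 -0.1131]
-275 [0.16 0.  ] [ 0.4828 -0.1131]
-285 [ 0.15 -0.03] [ 0.489  -0.1142]
-295 [ 0.15 -0.05] [ 0.4949 -0.1164]
```

{"method": "move_arm", "body": {
  "commands": [
    [[0,0,-0.5],[0,0,0],-1],
    [[0,0,-0.45],[0,0,0],-1],
    [[0,0,0],[0,0,0],-1],
    [[0,0,0],[0,0,0],-1]
  ]
}}

```text
clock: 9.25
tcp_pos: [0.4705, -0.1839, 0.1948]
orientation: [0.0, 1.0, -0.015, -0.0]
wrist_force: [-0.0, -0.5, 0.1]
finger_gap: 0.0
```

{"method": "move_arm", "body": {
  "commands": [
    [[-0.15,0.05,-0.05],[0,0,0],-1],
    [[-0.14,0.08,0],[0,0,0],-1],
    [[-0.12,0.1,0],[0,0,0],-1],
    [[-0.1,0.12,0],[0,0,0],-1],
    [[-0.08,0.14,0],[0,0,0],-1]
  ]
}}

```text
clock: 9.75
tcp_pos: [0.4467, -0.1636, 0.1925]
orientation: [0.0, 1.0, -0.015, 0.0]
wrist_force: [0.8, -1.0, -0.4]
finger_gap: -0.0
```

{"method": "move_arm", "body": {
  "commands": [
    [[-0.05,0.15,0],[0,0,0],-1],
    [[-0.03,0.15,0],[0,0,0],-1],
    [[0,0.16,0],[0,0,0],-1],
    [[0.03,0.15,0],[0,0,0],-1],
    [[0.05,0.15,0],[0,0,0],-1]
  ]
}}

```text
clock: 10.25
tcp_pos: [0.447, -0.1328, 0.1921]
orientation: [-0.0, 1.0, -0.015, -0.0]
wrist_force: [-1.6, -0.9, 0.2]
finger_gap: -0.0001
```

{"method": "move_arm", "body": {
  "commands": [
    [[0.08,0.14,0],[0,0,0],-1],
    [[0.1,0.12,0],[0,0,0],-1],
    [[0.12,0.1,0],[0,0,0],-1],
    [[0.14,0.08,0],[0,0,0],-1],
    [[0,0,0],[0,0,0],-1]
  ]
}}

```text
clock: 10.75
tcp_pos: [0.4655, -0.1155, 0.1921]
orientation: [-0.0, 1.0, -0.014, 0.0]
wrist_force: [0.1, 0.1, 0.8]
finger_gap: -0.0001
```

Run:
```python
from h import *
snap("wrist","q_wrist.png")
snap("side","q_side.png",(290,100,400,260),3.7)
```

```text
t 10.75 tcp [ 0.4655 -0.1155  0.1921] f [0.1 0.1 0.8] gap -0.0001
t 10.8 tcp [ 0.4652 -0.1156  0.1921] f [1.2 0.3 0.5] gap 0.0001
```

View pics/q_wrist.png

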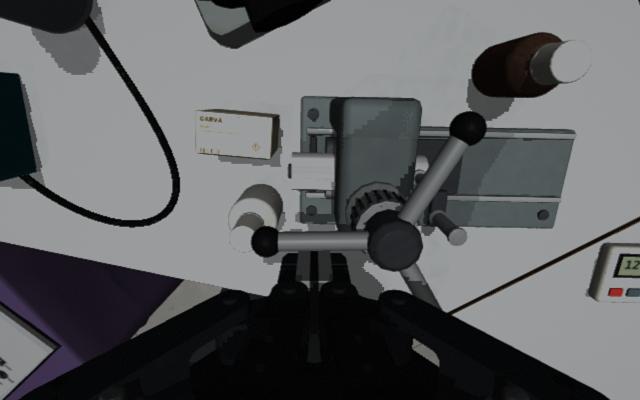

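View pics/q_side.png

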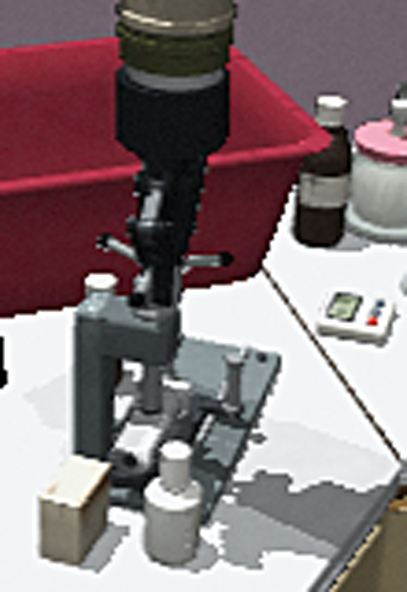

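Run:
```python
from h import *
s=tool();r=eyes.read_camera("wrist");h=np.array([.4797,-.149])
for uv in [(265,241),(468,127)]:
    b=onz(r,uv,.186,s)[:2];d=b-h;print(b.round(4),np.hypot(*d).round(4),np.degrees(np.arctan2(d[1],d[0])).round(1))
```

```text
t 10.85 tcp [ 0.4649 -0.1157  0.1921] f [-1.   0.3  0.1] gap 0.0001
[ 0.4798 -0.096 ] 0.053 89.9
[ 0.5239 -0.1757] 0.0517 -31.1
```

{"method": "move_arm", "body": {
  "commands": [
    [[-0.05,0.05,0.5],[0,0,0],-1],
    [[0,0,0.5],[0,0,0],-1],
    [[0.1,-0.8,0],[0,0,0],-1],
    [[0.09,-0.95,0],[0,0,0],-1],
    [[0,0,0],[0,0,0],-1]
  ]
}}

```text
clock: 11.4
tcp_pos: [0.471, -0.1876, 0.2323]
orientation: [0.001, 1.0, -0.017, 0.001]
wrist_force: [-0.5, 0.7, 0.3]
finger_gap: 0.0001
```

{"method": "move_arm", "body": {
  "commands": [
    [[0,0,-0.5],[0,0,0],-1],
    [[0,0,-0.5],[0,0,0],-1],
    [[0,0,0],[0,0,0],-1],
    [[0,0,0],[0,0,0],-1]
  ]
}}

```text
clock: 11.8
tcp_pos: [0.4698, -0.1835, 0.1922]
orientation: [-0.0, 1.0, -0.015, -0.0]
wrist_force: [0.1, 1.2, 0.6]
finger_gap: -0.0004
```

{"method": "move_arm", "body": {
  "commands": [
    [[-0.15,0.05,0],[0,0,0],-1],
    [[-0.14,0.08,0],[0,0,0],-1],
    [[-0.12,0.1,0],[0,0,0],-1],
    [[-0.1,0.12,0],[0,0,0],-1]
  ]
}}

```text
clock: 12.2
tcp_pos: [0.4496, -0.1697, 0.1928]
orientation: [0.0, 1.0, -0.015, 0.001]
wrist_force: [0.9, -0.5, 0.1]
finger_gap: 0.0001
```

{"method": "move_arm", "body": {
  "commands": [
    [[-0.08,0.14,0],[0,0,0],-1],
    [[-0.05,0.15,0],[0,0,0],-1]
  ]
}}

```text
clock: 12.4
tcp_pos: [0.4443, -0.1579, 0.1924]
orientation: [0.0, 1.0, -0.015, 0.0]
wrist_force: [0.2, -2.2, -0.0]
finger_gap: -0.0003
```

{"method": "move_arm", "body": {
  "commands": [
    [[-0.03,0.15,0],[0,0,0],-1]
  ]
}}

```text
clock: 12.5
tcp_pos: [0.4431, -0.1518, 0.1923]
orientation: [0.0, 1.0, -0.015, 0.0]
wrist_force: [0.0, -0.3, 0.5]
finger_gap: -0.0002
```

{"method": "move_arm", "body": {
  "commands": [
    [[0,0.16,0],[0,0,0],-1]
  ]
}}

```text
clock: 12.6
tcp_pos: [0.4432, -0.1453, 0.1921]
orientation: [0.0, 1.0, -0.015, -0.0]
wrist_force: [-0.2, -0.7, 0.4]
finger_gap: -0.0
```

{"method": "move_arm", "body": {
  "commands": [
    [[0.03,0.15,0],[0,0,0],-1]
  ]
}}

```text
clock: 12.7
tcp_pos: [0.4445, -0.1396, 0.1922]
orientation: [0.0, 1.0, -0.015, -0.0]
wrist_force: [0.5, -2.5, -0.2]
finger_gap: 0.0
```

{"method": "move_arm", "body": {
  "commands": [
    [[0.05,0.15,0],[0,0,0],-1]
  ]
}}

```text
clock: 12.8
tcp_pos: [0.4467, -0.1336, 0.1921]
orientation: [0.0, 1.0, -0.015, -0.0]
wrist_force: [-0.7, -3.1, -0.5]
finger_gap: -0.0003
```

{"method": "move_arm", "body": {
  "commands": [
    [[0.08,0.14,0],[0,0,0],-1]
  ]
}}

```text
clock: 12.9
tcp_pos: [0.4498, -0.1278, 0.1921]
orientation: [0.0, 1.0, -0.015, -0.0]
wrist_force: [-0.5, -1.6, -0.4]
finger_gap: 0.0
```

Run:
```python
from h import *
F=[];S=[]
for i in range(4):
    s=env.get_state();F.append(s["wrist_force"]);r=eyes.read_camera("side");S.append(r["frame"].astype(float))
print(np.mean(F,0),np.std(F,0))
p=np.load("g.npy")
for z in(.059,.067,.073): print(z,proj(r,loc(p,(0,0,z))))
im=np.mean(S,0)[175:240,300:370,::-1].astype(np.uint8);cv2.imwrite("pics/r_side.png",cv2.resize(im,None,fx=9,fy=9,interpolation=cv2.INTER_CUBIC))
a=cv2.imread("pics/l_side.png");a=cv2.resize(a,None,fx=9/5.5,fy=9/5.5)[180:765,90:720];cv2.imwrite("pics/r_old.png",a)
```

```text
[-0.56875315 -0.84176363 -0.0037803 ] [0.55763824 0.59687511 0.39155258]
0.059 [330.71344765 212.04286834]
0.067 [330.79638429 209.64261521]
0.073 [330.85894438 207.83207554]
```

View pics/r_side.png

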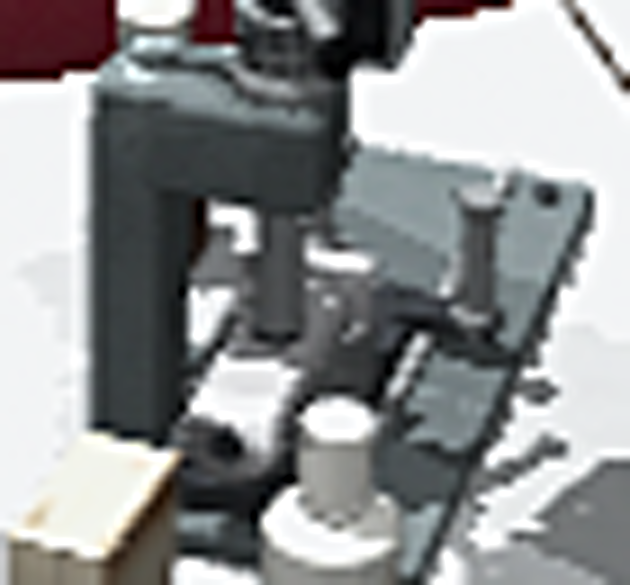

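View pics/r_old.png

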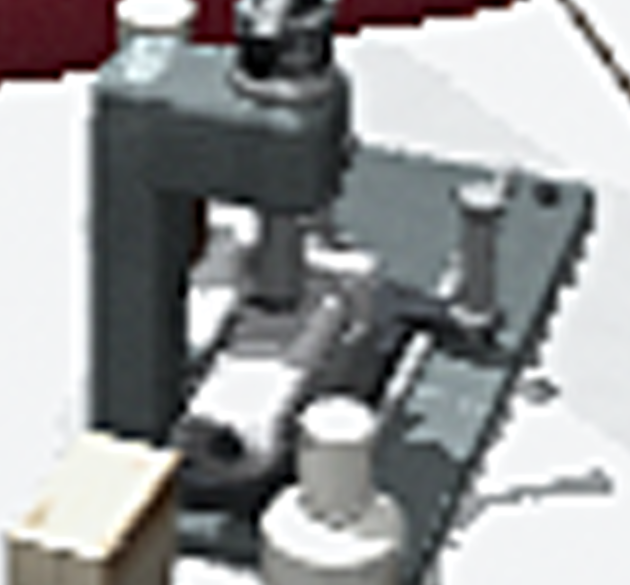

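{"method": "move_arm", "body": {
  "commands": [
    [[0.1,0.12,0],[0,0,0],-1],
    [[0.12,0.1,0],[0,0,0],-1],
    [[0.14,0.08,0],[0,0,0],-1]
  ]
}}

```text
clock: 13.4
tcp_pos: [0.4642, -0.1159, 0.192]
orientation: [-0.0, 1.0, -0.015, -0.0]
wrist_force: [-1.3, -0.8, -0.4]
finger_gap: 0.0001
```

{"method": "move_arm", "body": {
  "commands": [
    [[0.15,0.05,0],[0,0,0],-1],
    [[0.15,0.03,0],[0,0,0],-1],
    [[0.16,0,0],[0,0,0],-1]
  ]
}}

```text
clock: 13.7
tcp_pos: [0.4828, -0.1126, 0.192]
orientation: [-0.0, 1.0, -0.014, -0.0]
wrist_force: [-3.2, 0.3, 0.7]
finger_gap: -0.0002
```

Run:
```python
from h import *
S=[]
for i in range(4):
    r=eyes.read_camera("side");S.append(r["frame"].astype(float))
im=np.mean(S,0)[175:240,300:370,::-1].astype(np.uint8);cv2.imwrite("pics/t_side.png",cv2.resize(im,None,fx=9,fy=9,interpolation=cv2.INTER_CUBIC))
snap("wrist","t_wrist.png")
```

```text
t 13.9 tcp [ 0.4832 -0.1128  0.1921] f [ 0.4  1.1 -0.1] gap 0.0
```

View pics/t_side.png

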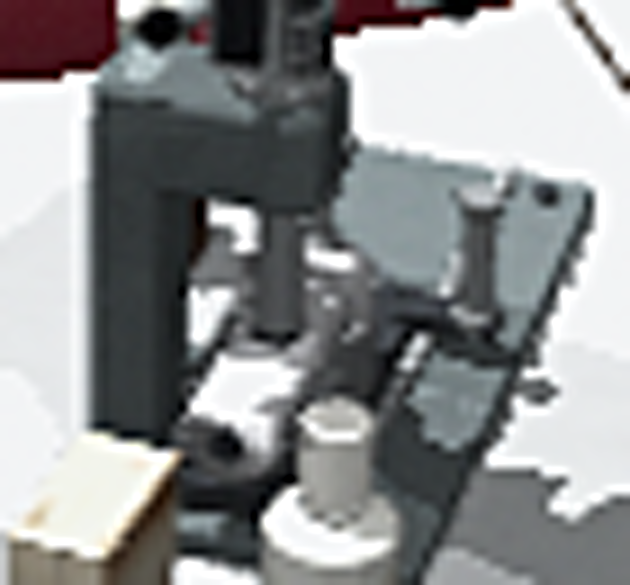

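View pics/t_wrist.png

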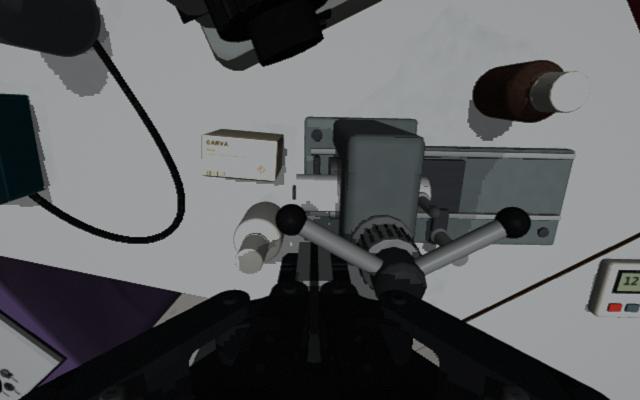

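Run:
```python
from h import *
s=tool();r=eyes.read_camera("wrist");h=np.array([.4797,-.149])
for uv in [(291,219),(513,222)]:
    b=onz(r,uv,.186,s)[:2];d=b-h;print(b.round(4),np.hypot(*d).round(4),np.degrees(np.arctan2(d[1],d[0])).round(1))
a=cv2.imread("pics/r_side.png").astype(float);b=cv2.imread("pics/t_side.png").astype(float)
for im in (a,b): print(im[285:365:5,265:295].mean((1,2)).round(0))
```

```text
t 13.95 tcp [ 0.4831 -0.1128  0.1922] f [-0.6  0.  -1.4] gap -0.0002
[ 0.5073 -0.1044] 0.0525 58.2
[ 0.5034 -0.195 ] 0.0518 -62.8
[ 74.  75.  75.  75.  75.  75.  75.  77.  84.  68.  35.  37.  70.  87.
 106. 150.]
[ 74.  74.  75.  75.  75.  75.  75.  76.  83.  65.  27.  38.  88. 126.
 155. 188.]
```

{"method": "move_arm", "body": {
  "commands": [
    [[-0.2,0,0],[0,0,0],-1],
    [[-0.05,0,0.5],[0,0,0],-1],
    [[0,0,1],[0,0,0],-1],
    [[0,0,1],[0,0,0],-1],
    [[0,0,0],[0,0,0],-1]
  ]
}}

```text
clock: 14.5
tcp_pos: [0.4746, -0.1141, 0.2979]
orientation: [0.002, 1.0, -0.015, 0.005]
wrist_force: [0.4, -1.3, -0.7]
finger_gap: 0.0001
```

{"method": "move_arm", "body": {
  "commands": [
    [[-0.8,-0.9,0],[0,0,0],-1],
    [[-0.8,-0.9,0],[0,0,0],-1],
    [[0,-0.9,0],[0,0,0],-1],
    [[0,0,0],[0,0,0],-1],
    [[0,0,0],[0,0,0],-1]
  ]
}}

```text
clock: 15.0
tcp_pos: [0.408, -0.2215, 0.2918]
orientation: [-0.0, 1.0, -0.016, -0.0]
wrist_force: [0.1, 0.8, -0.1]
finger_gap: 0.0002
```

Run:
```python
from h import *
s,r=snap("wrist","u_wrist.png");p=np.load("g.npy")
for c in (.067,.07): print(c,proj(r,loc(p,(-.045,-.15+c,.074)),s).round(1))
for th in(-.1,0,.1): print(th,proj(r,loc(p,(-.046*np.sin(th),-.117+.07,.05+.046*np.cos(th))),s).round(1))
snap("side","u_side.png",(300,175,370,240),9)
```

```text
t 15.0 tcp [ 0.408  -0.2215  0.2918] f [ 0.1  0.8 -0.1] gap 0.0002
0.067 [320.2 148.1]
0.07 [317.2 148. ]
-0.1 [281.9  96.1]
0 [281.9 101.4]
0.1 [282.  106.6]
t 15.05 tcp [ 0.4082 -0.2208  0.2919] f [ 0.2  0.4 -0.2] gap -0.0003
```

View pics/u_wrist.png

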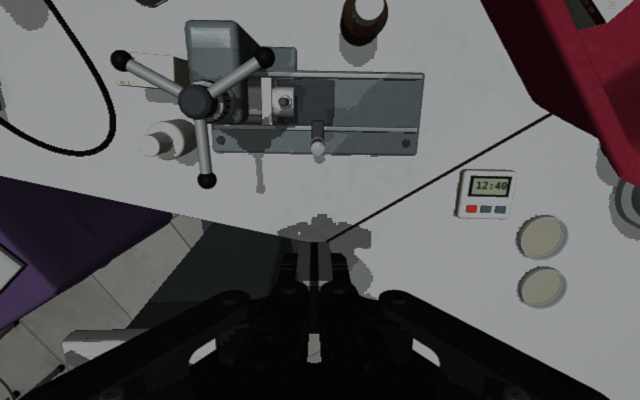

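View pics/u_side.png

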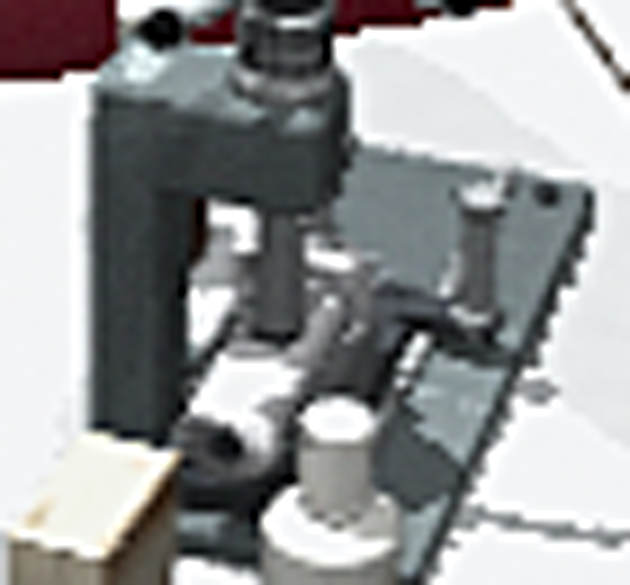

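```bash
python3 -c "
from workcell import job
print(job.hand_in())"
```

```text
the job is handed in; nothing more can be done
None
```

I did all three steps and handed the job in at about 15 s on the clock. The hand-in gives no verdict, so what follows is from my own checks.

- **Shaft:** I rolled it by its stem along the arc until the stem stood upright. The last wrist picture puts the lean at about 0 rad, accurate to about 0.03.
- **Carriage:** I pushed it by its post until the wrist force rose to 19 N at the stop. The post then read 69 to 70 mm of travel.
- **Ratchet:** I turned it clockwise in two strokes, 276° (4.82 rad) in all by the spoke angles. In the side view the spindle foot came down about 13 mm, give or take 1 to 2 mm. It did not move at all during the last 60° (about 1 rad), so the clutch was slipping there.
- **Slip:** I estimate about 1.4 rad. I did not measure the thimble's starting angle directly, and its stated range of 0 to 1.5 rad gives a slip of 1.1 to 2.6 rad, all within the 0.6 to 3.14 limit.
- **Grip force:** the wrist force was too noisy to show when the clutch first slipped, and I could not measure the spindle's force on the flat.
- **Surroundings:** the last pictures show the gripper clear of everything. The bystanders in view looked unmoved. I did not measure their positions, and the last pictures do not show the slide box or stain bottle.

One early estimate was off: the hub position in a moving wrist picture differed from the corner fit by several mm. I used the centre of the three spoke balls instead, which agreed with the other views.

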